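Put the gouge away and close the tool box

ROBOT

A 6-joint arm with a two-finger parallel gripper is mounted at the origin on the work surface. World frame = base frame: x ahead of the robot, y to its left, z up, the work surface at z = 0. Lengths are in mm, angles in rad, forces in N, time in s.
With the tool pointing down it reaches from about 275 to 825 mm from the base axis. Payload 4.9 kg.
Tool frame: the origin (TCP) lies at the very end of the fingers, on their centre line; the grasp point (between the pads) lies 19 mm behind it; z points along the fingers, y is the direction in which the jaws open and shut (so a half turn about z gives the same grasp; the last joint's range is limited). The gripper opens to 85 mm and grips with 20 to 120 N. Pads are 22 mm wide; open, the fingers measure 114 mm over their backs; the gripper's body (76 mm by 85 mm) begins 54 mm behind the grasp point. The pads swing forward as they close: fully open they stand 13 mm farther back than shut.
Start: joints at [-1.392, 0.326, -0.193, 1.052, 0, 1.437], TCP at [169.26, -523.325, 231.281] pointing down, gripper open.
Joint ranges: [-2.65, 2.65], [-0.97, 1.79], [-1.3, 1.35], [-1.93, 2.1], [-1.47, 1.37], [-3.14, 3.14]. Speed limits (rad/s): [2.57, 2.57, 3.14, 3.14, 3.14, 3.14].

INTERFACE

Orientations are given as [roll, pitch, yaw] about the fixed x, y, z axes, in that order (R = Rz(yaw) Ry(pitch) Rx(roll)).
In Python, from bench import bot, solve_ik, imaging gives the robot as it stands. Calls block until the motion is done:
- bot.move_ptp(position, orientation): joint-space move of the TCP to a pose.
- bot.movel(position, rot=None, max_speed=150, threshold=None): straight line of the TCP; rot=None keeps the orientation; max_speed is the mean speed in mm/s. With threshold (N) it stops when the force on the tool has changed by that much, and returns True; else False.
- bot.move_j(angles): joint-space move.
- bot.grip(opening, effort=None): opening from 0.0 (shut) to 1.0 (fully open); effort is the grip in N (None keeps the last); returns when the fingers have stopped.
- bot.dwell(seconds).
- solve_ik(position, orientation): joint angles nearest the present ones, or None.
- bot.get_state(): the state.
- imaging.capture(name): name is "scene" or "top" or "wrist"; returns the picture (480x640x3 uint8, blue, green, red); there is no depth.
- imaging.camera_model(name): a dict with "K" (3x3 intrinsics, pixels), "position" and "rotation" of the camera in the world. Camera axes: x right, y up, looking along -z (the intrinsics and any distortion apply to the point x, -y, -z); pixel columns grow to the right and rows downward; lengths in mm; the calibration is good to about 2 mm. The wrist camera is an equidistant fisheye: a pixel r from the principal point sees the ray r / f radians off the axis. A picture is of the moment at which its call begins: read the wrist's pose just before it. camera_model takes no time and is no camera call; for the wrist camera it gives the pose at the moment of the call.
A pose or a line that the arm cannot do raises bot.IKError and nothing moves.
- bot.sign_off(): hands the job in, once; it reports no verdict.
The state is a dict: "t": time; "qpos": joint angles; "joint_velocities": joint speeds; "effort": joint torques, N m; "tcp_pos": TCP position; "orientation": TCP orientation; "contact_force": force on the tool from outside, world axes, zero at the start; "wrist_torque": the same for the moment, N m; "opening": opening from 0.0 (shut) to 1.0 (fully open).
Only numpy, scipy, OpenCV 4.12 (cv2) and the standard library are available. Lean on these libraries where they do the work, as an engineer would, in place of code of your own. Each camera call takes 0.05 s, during which the arm holds its last target. There are 200 camera calls.

TASK

Lay the loose palm gouge in the empty compartment of the open wooden tool box, then put the box's own lid, the larger of the two, squarely on the box so that it sits flat on the rim. Set both down rather than dropping them, and leave the smaller lid where it lies.

Things in the scene. Friction and masses are not known exactly. Their poses are not given: they have to be found in the camera images.
- toolbox: Open dark wooden box, fixed, outside 180 (its x) by 250 (y) by 46 mm high, walls 8, floor 6 mm. Origin at the centre of its underside, z up. A low divider along y (16 mm above the floor, 6 mm thick, at x = +27 mm) leaves a narrow bay at +x, holding two gouges up to 26 mm above the floor, and an empty bay at -x, 106 (x) by 234 mm (y), 40 mm deep. The seated lid's origin is 40 mm above this one.
- empty_bay (a point): Centre of the floor of the tool box's empty compartment, 29 mm towards the box's -x from its middle and 6 mm above the table; axes as the box's.
- gouge: Loose palm gouge, 120 mm long, 70 g, flat underside, lying in front of the box. Origin on its underside near the centre of mass; x along the tool to the blade, z up. Wooden bulb 32 wide, 30 mm high from x = -43 to +7 mm; neck 20 wide, 22 mm high to +32; brass ferrule and 7 mm steel blade to +77. Grip it across the bulb, about 12 mm behind the origin.
- large_lid: The tool box's lid, loose, about 0.3 kg, right way up on the table left or right. Panel 180 (x) by 250 (y) by 8 mm, at z = 6 to 14 mm; central bar handle along y, 80 long, 18 wide, 34 mm high, top at z = 48. Two cleats under it, 108 (x) by 8 by 6 mm high, at y = +-103 mm, drop inside the box with 10 mm to spare at each end. Origin between the cleats, on the table, z up.
- small_lid: The lid of another, smaller box: same make and handle (80 by 18 by 34 mm), but the panel measures only 120 (x) by 180 (y) by 8 mm. Loose, lies on the table on the side opposite to the large lid. Not needed. Origin as for the large lid.
Things that resemble listed ones, but are neither listed nor needed, are in the scene too. Of the things shaped like the gouge, the wooden one is meant.

How it is judged (in metres and radians):
On the way:
1. the gouge lies released on the floor of the empty compartment, the box still open (x of gouge in the frame of toolbox between -0.078 and 0.02 m and y of gouge in the frame of toolbox between -0.1 and 0.1 m and z of gouge in the frame of toolbox below 0.02 m and contact force between the fingers and gouge below 0.1 N and horizontal distance between large_lid and toolbox above 0.05 m), for 0.2 s.
At the end, for the whole second after the job is handed in: The gouge rests on the floor of the empty compartment; the large lid rests flat on the rim, within 15 mm and 10 degrees of square on the box (either way round), its height within 3 mm, level within 3 degrees; the small lid is within 30 mm of where it began (x of gouge in the frame of toolbox between -0.078 and 0.02 m and y of gouge in the frame of toolbox between -0.1 and 0.1 m and z of gouge in the frame of toolbox below 0.02 m and horizontal distance between large_lid and toolbox below 0.015 m and z of large_lid in the frame of toolbox between 0.036 and 0.043 m and angle between the y axis of large_lid and the y axis of toolbox, either way round below 0.175 rad and angle between large_lid's own z axis and vertical below 0.05 rad and linear speed of each of large_lid, gouge below 0.02 m/s and distance of small_lid from where it was at the start of the episode below 0.03 m); the robot touches nothing.
It fails at once if the gouge is dropped from more than about 40 mm, or thrown (contact force between the fingers and gouge below 0.05 N and linear speed of gouge above 0.9 m/s).
It fails at once if the large lid is dropped from more than about 40 mm, or thrown (contact force between the fingers and large_lid below 0.05 N and linear speed of large_lid above 0.9 m/s).
It fails at once if the small lid is moved by more than 30 mm (distance of small_lid from where it was at the start of the episode above 0.03 m).
It also fails if it takes over 64 s, if anything falls off the work surface, if the arm or the gripper's body presses on something with over 40 N, if the wrist force passes 120 N, or if a joint passes its speed limit or range.

## Working session

There is one attempt and no reset: what is moved stays moved. The work goes in short steps, each a Python script; the robot and the scene stay as the last script left them, time stands still between calls to the robot, and variables do not carry over. Pictures are saved under pics/ and viewed, about 8 in all and at most 12, crops included, and the job is handed in when it is done.

```bash
mkdir -p pics
python3 - <<'E'
from bench import bot, imaging
import cv2, numpy as np
for n in ("top","scene"):
    im=imaging.capture(n); cv2.imwrite(f"pics/{n}0.png",im)
    m=imaging.camera_model(n); print(n,{k:np.round(np.array(v),3).tolist() if not isinstance(v,str) else v for k,v in m.items()})
print(bot.get_state())
E
```

```text
top {'K': [[542.56, 0.0, 319.365], [0.0, 542.56, 234.266], [0.0, 0.0, 1.0]], 'position': [399.186, 6.378, 1089.901], 'rotation': [0.078, -0.008, -1.581]}
scene {'K': [[517.909, 0.0, 322.867], [0.0, 517.909, 242.828], [0.0, 0.0, 1.0]], 'position': [800.528, -693.007, 858.285], 'rotation': [0.743, 0.002, 0.444]}
{'t': 0.1, 'qpos': array([-1.39220841e+00,  3.26892286e-01, -1.93430559e-01,  1.05198433e+00,
        8.60730006e-06,  1.43656206e+00]), 'joint_velocities': array([-0.00272619, -0.00267869,  0.00038351,  0.00039129,  0.00139346,
       -0.00073531]), 'effort': array([ 9.33620468e-04, -4.44240546e+01,  2.63037962e+01,  7.92967243e-03,
       -4.72918498e-05, -4.35412900e-06]), 'tcp_pos': array([ 169.16814949, -522.82672514,  230.58809996]), 'orientation': array([-3.14009655e+00, -2.10728733e-04,  3.12822014e-01]), 'contact_force': array([ 0.67376369, -0.95986342,  0.55782805]), 'wrist_torque': array([-0.0232487 ,  0.04268633,  0.04140311]), 'opening': 1.0033575913376869}
```

View pics/top0.png

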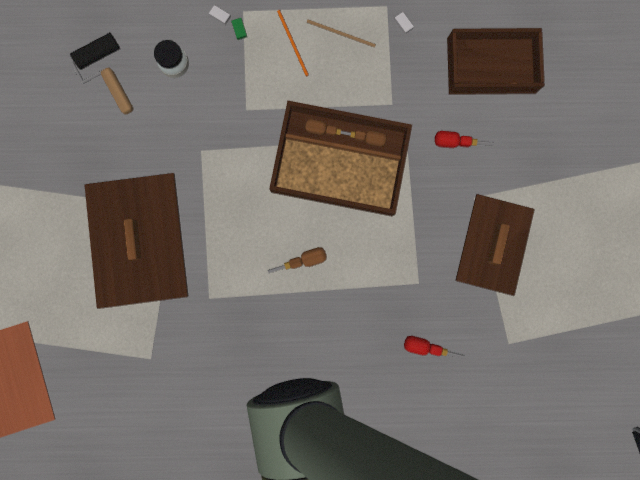

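View pics/scene0.png

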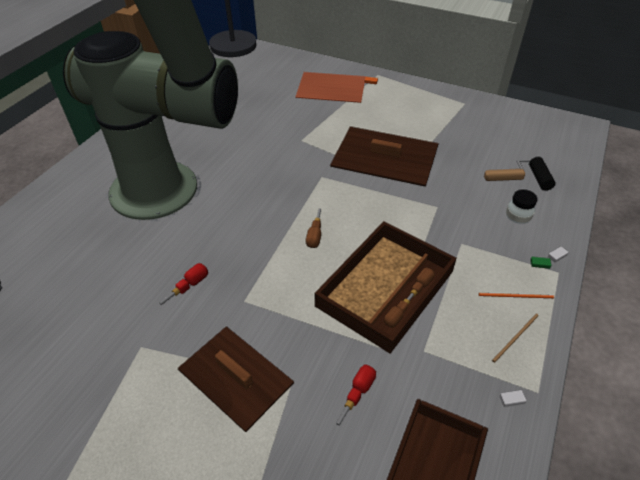

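Top view:
- The toolbox is at about (341,158).
- The wooden gouge is at (300,260), with its blade to the left at (268,270). The look-alikes are red-handled tools at (455,140) and (425,346), plus the two gouges stowed in the box. The loose wooden one fits the description.
- The lid at (136,241) is the larger one. The smaller one is at (495,245).
- The empty box at (495,62) and the red panel at the lower left are distractors.

Next I'll measure by masks and enlarge the gouge.

```bash
cat > h.py <<'E'
import cv2, numpy as np
from scipy.spatial.transform import Rotation as R
from bench import bot, solve_ik, imaging
def ray(px,name,z):
    m=imaging.camera_model(name); K=np.array(m["K"]); c=np.array(m["position"])
    r=np.array(m["rotation"]); Rm=r if r.shape==(3,3) else R.from_euler("xyz",r).as_matrix()
    px=np.atleast_2d(px).astype(float); d=np.c_[(px[:,0]-K[0,2])/K[0,0],-(px[:,1]-K[1,2])/K[1,1],-np.ones(len(px))]@Rm.T
    return c+d*((z-c[2])/d[:,2])[:,None]
def proj(p,name):
    m=imaging.camera_model(name);K=np.array(m["K"]);r=np.array(m["rotation"])
    Rm=r if r.shape==(3,3) else R.from_euler("xyz",r).as_matrix()
    q=(np.atleast_2d(p)-np.array(m["position"]))@Rm
    return np.c_[K[0,2]+K[0,0]*q[:,0]/-q[:,2],K[1,2]+K[1,1]*q[:,1]/q[:,2]]
def rect(mask,roi):
    x0,y0,x1,y1=roi; mm=np.zeros_like(mask); mm[y0:y1,x0:x1]=mask[y0:y1,x0:x1]
    mm=cv2.morphologyEx(mm,cv2.MORPH_OPEN,np.ones((2,2)))
    c=max(cv2.findContours(mm,cv2.RETR_EXTERNAL,cv2.CHAIN_APPROX_NONE)[0],key=cv2.contourArea)
    return c
def desc(name,P):
    r=cv2.minAreaRect(P[:,:2].astype(np.float32)); b=cv2.boxPoints(r)
    e=[b[1]-b[0],b[2]-b[1]]; l=max(e,key=np.linalg.norm)
    a=np.arctan2(l[1],l[0]); print(name,"c",np.round(r[0],1),"size",np.round(sorted(map(np.linalg.norm,e)),1),"long axis yaw",round(a%np.pi,4))
E
python3 - <<'E'
from h import *
im=cv2.imread("pics/top0.png"); hsv=cv2.cvtColor(im,cv2.COLOR_BGR2HSV)
wood=cv2.inRange(hsv,(0,70,0),(20,255,255))
cont={}
for n,roi,z in [("biglid",(75,165,195,315),14),("smalllid",(450,188,540,300),14),("box_rim",(262,95,418,222),46)]:
    c=rect(wood,roi)[:,0]; desc(n,ray(c,"top",z))
for n,roi in [("bighandle",(115,205,148,270)),("smallhandle",(485,215,515,270))]:
    c=rect(cv2.inRange(hsv,(0,70,75),(20,255,255)),roi)[:,0]; desc(n,ray(c,"top",48))
g=cv2.inRange(hsv,(0,90,40),(25,255,255)); c=rect(g,(260,235,335,285))[:,0]; desc("gouge wood z15",ray(c,"top",12))
g=cv2.inRange(hsv,(0,90,40),(13,255,255)); c=rect(g,(303,240,335,280))[:,0]; desc("bulb",ray(c,"top",15))
cork=cv2.inRange(hsv,(10,60,95),(30,255,255)); c=rect(cork,(262,95,418,222))[:,0]; desc("cork floor",ray(c,"top",6))
vis=cv2.resize(im[90:310,190:430],None,fx=2.5,fy=2.5,interpolation=cv2.INTER_CUBIC)
cv2.imwrite("pics/crop.png",vis)
s=cv2.imread("pics/scene0.png")
E
```

```text
biglid c [474.6 359.7] size [178.8 247.8] long axis yaw 0.1206
smalllid c [ 458.5 -354.2] size [120.  178.6] long axis yaw 2.8744
box_rim c [629.1 -47.6] size [184.4 249.2] long axis yaw 1.3657
bighandle c [473.7 360.3] size [17.5 78.8] long axis yaw 0.1217
smallhandle c [ 456.3 -353.8] size [19.7 81.7] long axis yaw 2.8288
gouge wood z15 c [432.   24.5] size [30.1 83.4] long axis yaw 1.8817
bulb c [437.6   6.9] size [30.1 46.3] long axis yaw 1.8816
cork floor c [606.  -42.9] size [100.6 232.8] long axis yaw 1.3657
```

View pics/crop.png

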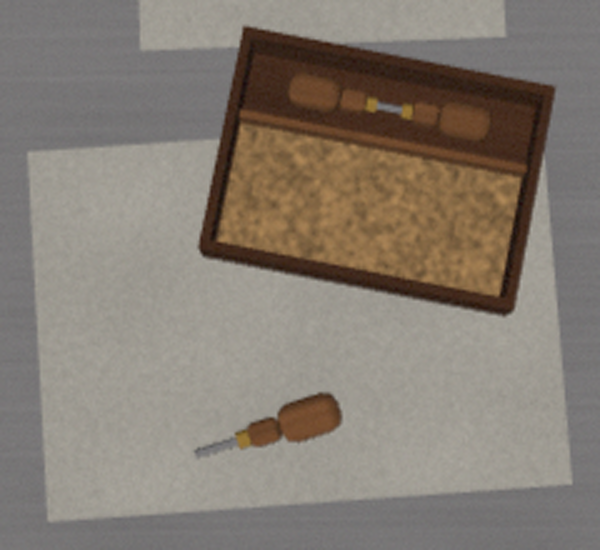

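The crop shows the loose wooden gouge, with its bulb at (310,417) and blade tip at (197,453). The empty cork bay is on the robot's side of the box. The measured sizes match the description: lid 179x248, small lid 120x179, bulb 30x46. Gouge blade yaw is 1.88 and box y-axis yaw is 1.366. Now I'll pick the gouge.

Run:
```python
from h import *
D=lambda y:[np.pi,0,y]
x,y,yaw=436,12,1.8817
bot.move_ptp([x,y,120],D(yaw)); 
print("touch",bot.movel([x,y,5],max_speed=100,threshold=12)); s=bot.get_state(); print(s["tcp_pos"])
bot.grip(0.0,40); s=bot.get_state(); print("open",s["opening"],s["t"])
bot.movel([x,y,150],max_speed=120); bot.dwell(.2); s=bot.get_state(); print(s["opening"],s["contact_force"],s["tcp_pos"],s["qpos"],s["t"])
cv2.imwrite("pics/w1.png",imaging.capture("wrist"))
```

```text
touch False
[436.46922877  11.91463068   5.42269711]
open 0.36708818484285805 4.1167
0.36692970593588836 [-0.02965492  0.43763134 -1.6906875 ] [435.62048804  12.04764027 149.48199932] [-1.42056296e-01  1.98895796e-01 -5.96817388e-01  7.76208143e-01
  3.27681353e-06  1.11784710e+00] 5.675
```

View pics/w1.png

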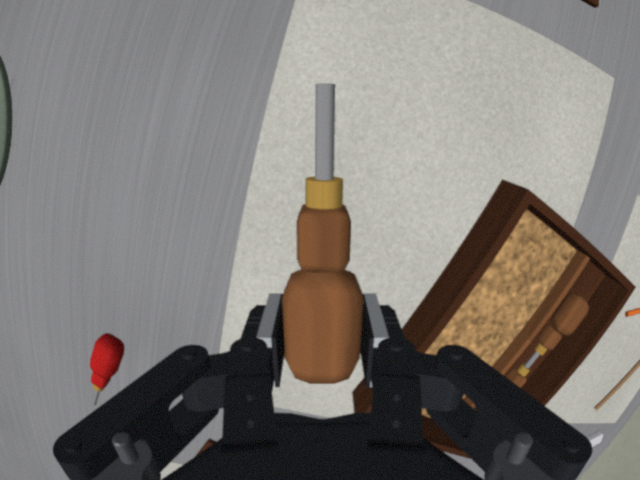

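The wrist view shows the gouge held square across its bulb at (322,325), with the opening reading 31 mm as expected. Next I'll place it.

Run:
```python
from h import *
D=lambda y:[np.pi,0,y]
x,y,yaw=598,-68.5,1.3657
bot.move_ptp([x,y,150],D(yaw))
bot.movel([x,y,35],max_speed=100)
print("touch",bot.movel([x,y,10.5],max_speed=30,threshold=5)); s=bot.get_state(); print(s["tcp_pos"],s["contact_force"])
bot.grip(0.62); bot.dwell(.1); s=bot.get_state(); print("open",s["opening"],s["contact_force"])
bot.movel([x,y,150],max_speed=120); bot.dwell(.3)
bot.move_ptp([473.9,360,150],D(0.1206+np.pi)); print(bot.get_state()["t"])
im=imaging.capture("top"); cv2.imwrite("pics/top1.png",im)
v=cv2.resize(im[80:330,70:430],None,fx=2.2,fy=2.2,interpolation=cv2.INTER_CUBIC);cv2.imwrite("pics/top1c.png",v)
```

```text
touch True
[597.51518837 -68.37967248  11.42997545] [-0.94695321  1.00320582  5.5085274 ]
open 0.6184557214701515 [ 0.1988173  -0.865719   -0.22556684]
12.2
```

View pics/top1c.png

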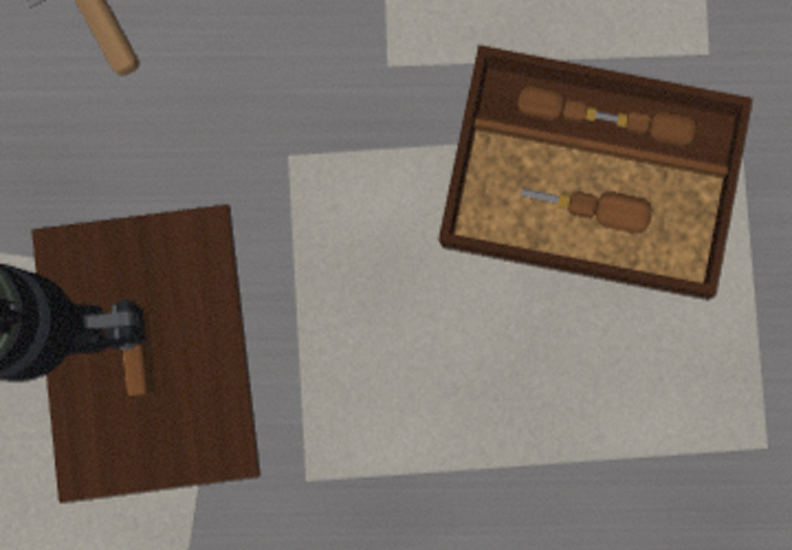

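The gouge lies on the cork floor, clear of the walls, at crop position (585,205). The gripper is above the lid handle. Next I'll grip the lid and check the box's rim corners while carrying it.

Run:
```python
from h import *
x,y=473.9,360
bot.movel([x,y,60],max_speed=100)
print("touch",bot.movel([x,y,20],max_speed=60,threshold=8)); s=bot.get_state(); print(s["tcp_pos"],s["contact_force"])
bot.grip(0.0,90); print(bot.get_state()["opening"])
bot.movel([x,y,150],max_speed=80); bot.dwell(.3); s=bot.get_state(); print(s["opening"],s["contact_force"],s["wrist_torque"],s["tcp_pos"],s["t"])
cv2.imwrite("pics/top2.png",imaging.capture("top")); cv2.imwrite("pics/w2.png",imaging.capture("wrist")); cv2.imwrite("pics/scene2.png",imaging.capture("scene"))
# box rim corners from contour fit, inset for front wall: use predicted rim corners vs image
im=cv2.imread("pics/top1.png");hsv=cv2.cvtColor(im,cv2.COLOR_BGR2HSV)
c=rect(cv2.inRange(hsv,(0,70,0),(20,255,255)),(262,95,418,222))
print("img quad",np.round(cv2.boxPoints(cv2.minAreaRect(c)),1).tolist())
def corners(cx,cy,a,z): 
    R2=np.array([[np.cos(a),-np.sin(a)],[np.sin(a),np.cos(a)]]); l=np.array([[90,125],[90,-125],[-90,-125],[-90,125]])
    return np.c_[l@R2.T+[cx,cy],np.full(4,z)]
for n in ("top","scene"):
    p=proj(corners(632,-48,1.3657-np.pi/2,46),n); print(n,"pred rim",np.round(p,1).tolist())
    i=cv2.imread("pics/top1.png" if n=="top" else "pics/scene0.png")
    r=p.astype(int); x0,y0=r.min(0)-25; x1,y1=r.max(0)+25
    v=cv2.resize(i[y0:y1,x0:x1],None,fx=2,fy=2,interpolation=cv2.INTER_CUBIC)
    for q in p: cv2.drawMarker(v,tuple(int(t) for t in (q-[x0,y0])*2),(0,255,0),0,10,1)
    cv2.imwrite(f"pics/rim_{n}.png",v)
a,b=cv2.imread("pics/rim_top.png"),cv2.imread("pics/rim_scene.png"); H=max(a.shape[0],b.shape[0])
f=lambda i:cv2.copyMakeBorder(i,0,H-i.shape[0],0,0,cv2.BORDER_CONSTANT)
cv2.imwrite("pics/rim.png",np.hstack([f(a),f(b)])); print(H)
```

```text
touch False
[474.04227248 360.08667504  20.02868555] [ 0.73745606 -0.45736698  0.34607947]
0.19141731755129668
0.1980398342937376 [ 0.30204706 -0.51620997 -3.58789749] [ 0.01952653 -0.03827233 -0.01255693] [473.8469108  359.96401676 149.83491014] 16.6083
img quad [[269.6000061035156, 192.3000030517578], [287.3999938964844, 100.9000015258789], [413.1000061035156, 125.4000015258789], [395.29998779296875, 216.8000030517578]]
top pred rim [[287.9, 100.6], [412.8, 125.0], [396.1, 214.3], [269.6, 189.5]]
scene pred rim [[455.2, 259.1], [390.6, 342.6], [312.2, 294.3], [381.8, 221.8]]
342
```

View pics/rim.png

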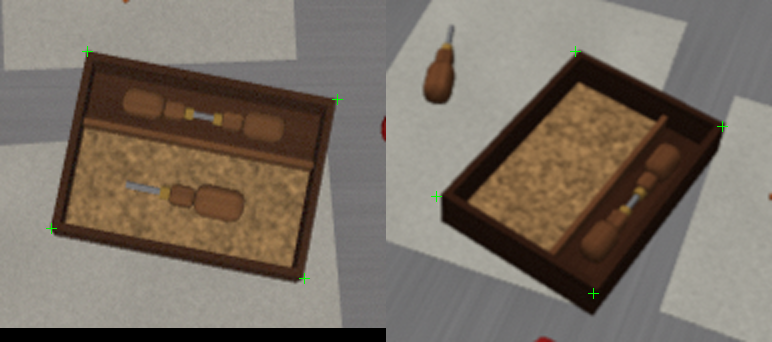

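View pics/w2.png

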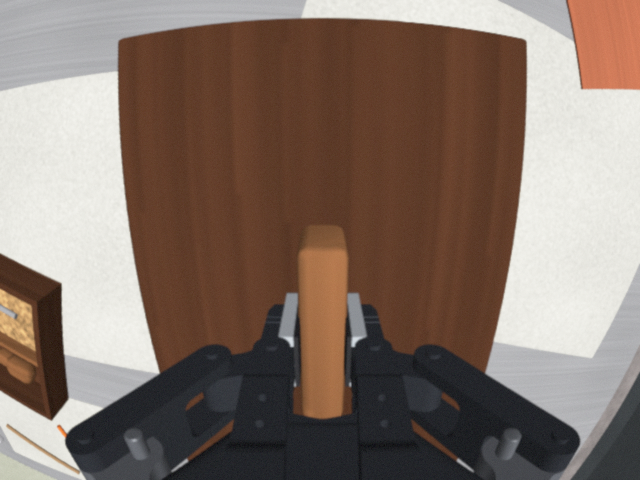

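Rim markers for centre (632,-48) fall within about 1 px of the corners in the top view and about 2 px in the scene view. The wrist view shows the lid held level by its handle, with the pads at (290,325) and (355,325), and 4 N of lid weight. Next I'll carry it over and lower it.

Run:
```python
from h import *
x,y,yaw=632,-47.8,1.3657+np.pi
bot.move_ptp([x,y,150],[np.pi,0,yaw]); bot.dwell(.2)
bot.movel([x,y,72],max_speed=70); bot.dwell(.2)
print("touch",bot.movel([x,y,58.5],max_speed=20,threshold=6)); s=bot.get_state(); print(s["tcp_pos"],s["orientation"],s["contact_force"],s["wrist_torque"],s["opening"],s["t"])
im=imaging.capture("scene"); cv2.imwrite("pics/scene3.png",im)
cv2.imwrite("pics/scene3c.png",cv2.resize(im[170:390,270:500],None,fx=2.5,fy=2.5,interpolation=cv2.INTER_CUBIC))
```

```text
touch True
[631.90884051 -47.78447087  60.91484451] [ 3.14134836e+00 -3.27861785e-06 -1.77583824e+00] [-0.45735001  0.38610692  4.28172855] [-0.01594109  0.07212633  0.07516146] 0.1898608664901099 20.6833
```

View pics/scene3c.png

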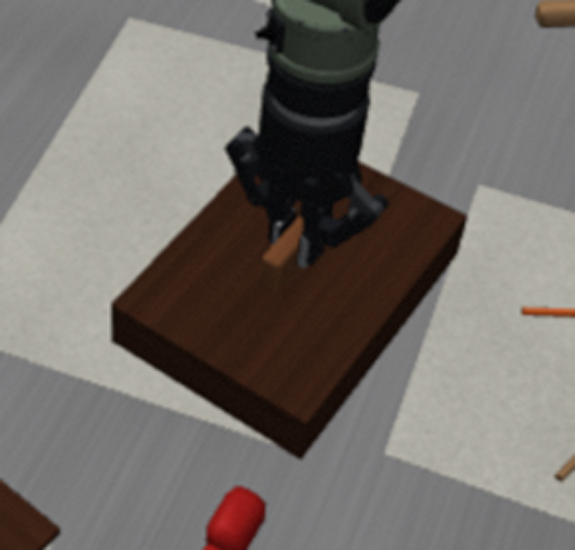

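The lid made contact at 60.9 mm (60 expected), and in the picture it lies flush on the box with its edges in line. Now I'll release, retreat and check.

Run:
```python
from h import *
x,y=632,-47.8
bot.grip(0.5); bot.dwell(.2); bot.movel([x,y,170],max_speed=100)
bot.move_ptp([400,-250,250],[np.pi,0,1.3657+np.pi]); bot.dwell(.3)
bot.move_j([-1.392,0.326,-0.193,1.052,0,-.5]); bot.dwell(.3)
im=imaging.capture("top"); s=imaging.capture("scene"); hsv=cv2.cvtColor(im,cv2.COLOR_BGR2HSV)
w=cv2.inRange(hsv,(0,70,0),(20,255,255))
desc("lid on box",ray(rect(w,(255,90,425,228))[:,0],"top",54))
desc("handle",ray(rect(cv2.inRange(hsv,(0,70,75),(20,255,255)),(310,125,375,190))[:,0],"top",88))
desc("smalllid",ray(rect(w,(450,188,540,300))[:,0],"top",14))
v=lambda i,a:cv2.resize(i[a[1]:a[3],a[0]:a[2]],(400,400),interpolation=cv2.INTER_CUBIC)
cv2.imwrite("pics/end.png",np.hstack([v(im,(240,65,440,265)),v(s,(290,190,490,390))]))
st=bot.get_state();print(st["t"],st["opening"],st["contact_force"])
```

```text
lid on box c [628.2 -48.6] size [185.1 249.7] long axis yaw 1.3657
handle c [628.3 -49.4] size [21.4 78.3] long axis yaw 1.3671
smalllid c [ 458.6 -354.3] size [119.9 178.7] long axis yaw 2.8744
25.875 0.5003474841615592 [ 0.0844002   0.3730958  -0.27858196]
```

View pics/end.png

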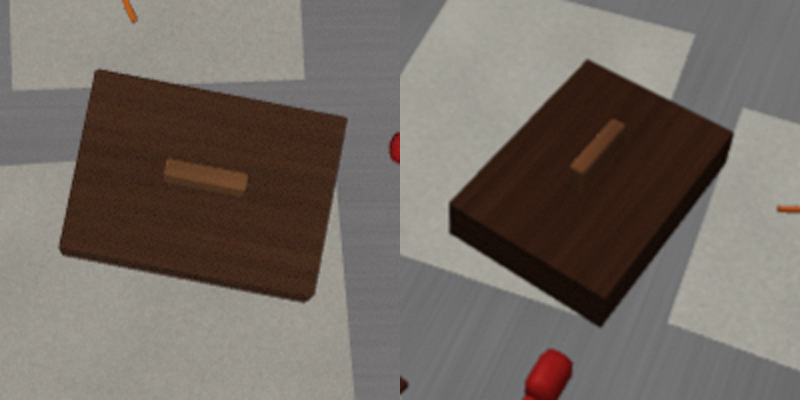

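The lid sits level and flush on the box in both views, and the small lid hasn't moved (within 0.2 mm). I'm handing in.

```bash
python3 -c "
from bench import bot
print(bot.sign_off())"
```

```text
the job is handed in; nothing more can be done
None
```

The job is done and handed in at about 26 s of robot time. I laid the wooden gouge on the floor of the empty compartment, set the large lid on the box, then released it and moved the arm clear.

- **Gouge:** It touched the floor at a tool height of 11.4 mm, when 11 was expected. After release, the top view showed it lying clear of the walls. I could not see it again once the lid was on.
- **Large lid:** It met the rim at 60.9 mm, when 60 was expected. Its yaw came out at 1.366 rad, the same as the box's. Both final views show it flush and level.
- **Small lid:** It moved about 0.2 mm, within measuring noise.
- **Disagreements:** Estimates of the box and lid centres differ by 2 to 6 mm. The visible front wall biases the final top-view outline, so it reads x = 628 and a width of 185 mm instead of 180. The handle also read 628, where I had set 632. The scene camera's rim corners were about 2 px off. All of this is well inside the 15 mm allowed.

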